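# Find the full staple cartridge by weight and load it

## Task

Two look-alike sealed staple cartridges stand on the desk: one is full and heavy, the other is spent and light. Lift one of them just clear of the desk where it stands and hold it still there for about a second to feel its weight, then load the full one into the grey dock, pressing it firmly but not hard until it is fully home on the pocket's floor, and stand the spent one upright on the floor of the white tray, set down gently. Leave the tape roll, the marker and the ink bottle alone.

Things in the scene. Friction and masses are not known exactly. Their poses are not given: they have to be found in the camera images.
- cartridge_a: black sealed staple cartridge standing upright, 60 (x) x 24 (y) x 76 (z) mm, same after a half turn about z; origin at the centre of its underside. Grip across the 24 mm (its y), on the upper 36 mm. Snap groove 2.5 mm deep in both narrow end faces, 9 to 22 mm above the underside. Full: 235 to 325 g, spent: 63 to 87 g; which is which changes every time
- cartridge_b: the other staple cartridge, the exact look-alike of cartridge_a (60 x 24 x 76 mm, origin at the centre of its underside); one of the two is full, the other spent. The contents sit loose in a well inside and may shift by about 1 mm
- dock: fixed grey dock, 116 (x) x 60 (y) mm, walls 38 mm high, flared lips to 44 mm along the two long sides; origin at the centre of its underside. Pocket open at the top, 63 (x) x 27 (y) mm, 28 mm deep: a cartridge goes in upright, its 60 mm along the dock's x, either way round. Seated, 48 mm of it stands out above the walls. Over 25 N damages the dock
- dock_seat (a point): centre of the pocket floor, 10 mm above the desk, axes as the dock's; the underside of a cartridge fully home is here. Wire spring clips in both end walls narrow the pocket to 56 mm at 15 mm above its floor and hold the cartridge up; push it down with about 8 to 13 N past them, then they snap into its groove and it bottoms. The rubber floor gives 1 mm for each 4 N, at most 4 mm
- tray: fixed white open tray, 120 (x) x 100 (y) x 34 mm, walls 4 mm thick, origin at the centre of its underside; for spent cartridges. Room inside 112 x 92 mm
- tray_floor (a point): centre of the tray's dark rubber floor, 8 mm above the desk; axes as the tray's. The floor gives by 1 mm for each 4 N, at most 4 mm
- tape: roll of tape lying flat beyond the work, 100 mm across, 19 mm high, origin at the centre of its underside; bystander
- marker: marker pen lying near the desk's front edge, 131 x 16 x 18 mm, long axis x; bystander
- ink_bottle: white refill bottle with dropper cap standing beyond the work, 43 mm across, 130 mm tall, origin at the centre of its underside; bystander
There are look-alikes about, which are no part of the job. What is shaped like the cartridge_b but purple is not meant.

How it is judged:
On the way:
1. one cartridge is held by the fingers just clear of the desk (3 to 40 mm) within 50 mm of its starting point, still for 0.4 s (((height (world z) of cartridge_a between 0.003 and 0.04 m and distance of cartridge_a from where it was at the start of the episode below 0.05 m and contact force between cartridge_a and the fingers above 0.5 N and linear speed of cartridge_a below 0.05 m/s) or (height (world z) of cartridge_b between 0.003 and 0.04 m and distance of cartridge_b from where it was at the start of the episode below 0.05 m and contact force between cartridge_b and the fingers above 0.5 N and linear speed of cartridge_b below 0.05 m/s))), for 0.4 s.
At the end, for the whole second after the job is handed in: The heavy cartridge is fully home in the dock (underside within 3 mm of the pocket floor, upright), the light one stands upright (within 0.12 rad) on the floor of the tray, resting on it with less than 1.5 N; both released and still (((z of cartridge_a in the frame of dock_seat between -0.003 and 0.003 m and x of cartridge_a in the frame of dock_seat between -0.004 and 0.004 m and y of cartridge_a in the frame of dock_seat between -0.004 and 0.004 m and angle between cartridge_a's own z axis and vertical below 0.08 rad and linear speed of each of cartridge_a, cartridge_b below 0.02 m/s and contact force between each of cartridge_a, cartridge_b and the arm below 0.05 N and contact force between each of cartridge_a, cartridge_b and the fingers below 0.05 N and z of cartridge_b in the frame of tray_floor between -0.004 and 0.008 m and x of cartridge_b in the frame of tray_floor between -0.06 and 0.06 m and y of cartridge_b in the frame of tray_floor between -0.05 and 0.05 m and angle between cartridge_b's own z axis and vertical below 0.12 rad and contact force between cartridge_b and tray between 0.2 and 1.5 N) or (z of cartridge_b in the frame of dock_seat between -0.003 and 0.003 m and x of cartridge_b in the frame of dock_seat between -0.004 and 0.004 m and y of cartridge_b in the frame of dock_seat between -0.004 and 0.004 m and angle between cartridge_b's own z axis and vertical below 0.08 rad and linear speed of each of cartridge_b, cartridge_a below 0.02 m/s and contact force between each of cartridge_b, cartridge_a and the arm below 0.05 N and contact force between each of cartridge_b, cartridge_a and the fingers below 0.05 N and z of cartridge_a in the frame of tray_floor between -0.004 and 0.008 m and x of cartridge_a in the frame of tray_floor between -0.06 and 0.06 m and y of cartridge_a in the frame of tray_floor between -0.05 and 0.05 m and angle between cartridge_a's own z axis and vertical below 0.12 rad and contact force between cartridge_a and tray between 0.2 and 1.5 N))); the robot touches nothing.
It fails at once if a cartridge is pressed on the dock with more than 25 N (contact force between any of cartridge_a, cartridge_b and dock above 25 N).
It fails at once if a cartridge strikes or is pressed on the tray with more than 20 N (contact force between any of cartridge_a, cartridge_b and tray above 20 N).
It fails at once if the tape roll, marker or ink bottle is moved by more than 30 mm (distance of any of tape, marker, ink_bottle from where it was at the start of the episode above 0.03 m).
It also fails if it takes over 64 s, if anything falls off the work surface, if the arm or the gripper's body presses on something with over 40 N, if the wrist force passes 120 N, or if a joint passes its speed limit or range.

## Robot

A 6-joint arm with a two-finger parallel gripper is mounted at the origin on a cart in front of the work surface, level with it; the furniture and walls round the work are solid. World frame = base frame: x ahead of the robot, y to its left, z up, the work surface at z = 0. Lengths are in m, angles in rad, forces in N, time in s.
With the tool pointing down it reaches from about 0.375 to 0.9 m from the base axis. Payload 3.1 kg.
Tool frame: the origin (TCP) lies at the centre of the arm's flange, where the gripper is bolted on; the fingertips stand robot.tip_extent ahead of it and the grasp point (between the pads) lies 164 mm ahead of it (robot.tip_extent is the distance from the TCP to the fingertips, in m); z points along the fingers, y is the line along which they close (so a half turn about z gives the same grasp; the last joint's range is limited). The gripper opens to 87 mm and grips with 3 to 60 N. Pads are 19 mm wide; open, the fingers measure 117 mm over their backs; the gripper's body (75 mm by 190 mm) begins 51 mm behind the grasp point.
Start: joints at [0.964, 0.527, 1.433, -0, 1.181, -0.178], TCP at [0.26, 0.568, 0.405] pointing down, gripper open.
Joint ranges: [-3.08, 3.08], [-0.75, 2.2], [0.22, 2.44], [-1.43, 4.57], [0, 2.65], [-2.85, 2.85]. Speed limits (rad/s): [2.79, 2.79, 3.14, 3.14, 3.14, 3.14].

## Interface

Orientations are given as a unit quaternion [x, y, z, w].
In Python, from rig import get_obs, camera, hand_in, cut_out, robot gives the robot as it stands.
- The arm moves only by the tool step_arm, never from a script. Its argument "rows" is a list of rows, each a list of 6 numbers: the shift along the world's x, y, z in m, then the turn, a rotation vector about the world's x, y, z in degrees. A call has 1 to 12 rows; each row shifts and turns the commanded pose from where the row before left it; what a row does not reach is not made up. A row lasts 1/8 s, in which the tool goes at most 62.5 mm and 10.7 degrees, less where a joint would pass 70% of its speed; a pose out of reach is approached as far as the arm can. A call is refused whole if a number of a shift passes 0.0625 or a number of a turn 10.7, either way. A call with a gripper value outside its range is refused whole. "jaw" is the finger opening in m, from 0 to 0.087, set as the call begins (left out, the last holds). The fingers move at their own pace and stop on an object; "squeeze" is the grip in N (left out, the last holds). Time passes only in rows, so rows that do not move let the fingers close. It gives the time, the measured TCP pose, the force, the opening and the grip force at its end, in the units of the state.
- get_obs(): the state, without advancing time (a new reading comes with each control period).
- camera(name): name is "scene" or "side" or "wrist"; returns a dict with "pixels" (480x640x3 uint8, blue, green, red), "depth" (480x640 float32, m along the optical axis (not along the pixel's ray), 0 where there is no reading), "fov_y" (degrees; the focal length in pixels is half the picture's height over the tangent of half this angle, whatever the lens; pixels are square), "cx", "cy" (the principal point, pixels), "k1" (the pictures are not rectified: a ray, as slopes to the right and down, at radius r is drawn at 1 + k1 r^2 times it, then the intrinsics apply), "extrinsics" (4x4, takes a point from camera to world coordinates); the wrist camera has in their place "mount" (4x4, takes a point from camera to tool coordinates, whose origin is the TCP and whose axes are the flange's). Camera axes: x right, y up, looking along -z (the intrinsics and any distortion apply to the point x, -y, -z); pixel columns grow to the right and rows downward; lengths in m; the calibration is good to about 2 mm. A picture is of the moment at which its call begins: read the wrist's pose just before it.
- hand_in(): hands the job in; it is judged then, once.
Trained networks look in the newest picture that a camera, given by its name, has taken for a name from the list of things; names that differ only in an ending like _2 or _b are one class to them, and where a whole thing is asked for, a point or a joint stands for the part that bears it (a point fixed in the world has none). Each returns a list of dicts, best first, with "confidence" (0 to 1); they miss things now and then, are a little off and sometimes report something else, mostly with a low value. They report only what shows in the picture. A call takes as long as a camera call. They do not tell look-alikes from the thing itself.
- cut_out(label, camera): "region" (480x640 bool, what is visible of it) and "extent" ([centre column, centre row, width, height] in pixels, round what is visible of it).
The state is a dict: "time": time; "q": joint angles; "joint_velocities": joint speeds; "joint_torque": joint torques, N m; "position": TCP position; "tool_rot": TCP orientation; "ft_force": force on the tool from outside, world axes, zero at the start; "moment": the same for the moment, N m; "grip_width": finger opening in m; "grip_force": force on a finger pad.
Only numpy, scipy, OpenCV 4.12 (cv2) and the standard library are available. Lean on these libraries where they do the work, as an engineer would, in place of code of your own. Each camera call takes 0.05 s, during which the arm holds its last target. There are 200 camera calls.

## Working session

There is one attempt and no reset: what is moved stays moved. The work goes in short steps, Python scripts to look and compute and a tool call to move; the robot and the scene stay as the last step left them, time stands still between calls to the robot, and variables do not carry over. Pictures are saved under pics/ and viewed, at most 10 in all, crops included, and the job is handed in when it is done.

Besides the shell and the picture viewer there is one more tool, called after "Call:" as name(argument=value, ...), one argument or row to a line, values as JSON. step_arm: Moves the arm, as the interface text tells. Its arguments: {"type":"object","properties":{"rows":{"type":"array"},"jaw":{"type":"number"},"squeeze":{"type":"number"}},"required":["rows"]}

```bash
mkdir -p pics; cat > h.py <<'E'
import numpy as np, cv2
from scipy.spatial.transform import Rotation as R
from rig import get_obs, camera, hand_in, cut_out, robot
def cloud(name):
    o=get_obs(); c=camera(name); h,w=c['depth'].shape
    f=h/2/np.tan(np.radians(c['fov_y'])/2)
    K=np.array([[f,0,c['cx']],[0,f,c['cy']],[0,0,1.]])
    u,v=np.meshgrid(np.arange(w),np.arange(h))
    p=cv2.undistortPoints(np.stack([u,v],-1).reshape(-1,1,2).astype(float),K,np.array([c['k1'],0,0,0,0.])).reshape(h,w,2)
    d=c['depth']; P=np.stack([p[...,0]*d,-p[...,1]*d,-d],-1)
    if 'extrinsics' in c: T=np.array(c['extrinsics'])
    else:
        T=np.eye(4);T[:3,:3]=R.from_quat(o['tool_rot']).as_matrix();T[:3,3]=o['position'];T=T@np.array(c['mount'])
    W=P@T[:3,:3].T+T[:3,3]; W[d==0]=np.nan
    return c['pixels'],W
def rect(W,m,z0,z1):
    q=W[m]; q=q[np.isfinite(q[:,0])]; q=q[(q[:,2]>z0)&(q[:,2]<z1)]
    if len(q)<10: return None
    (c,s,a)=cv2.minAreaRect((q[:,:2]*1000).astype(np.float32)); return np.round(c,1),np.round(s,1),round(a,1),len(q),np.round(np.percentile(q[:,2],[5,50,95])*1000,1)
E
python3 - <<'E'
from h import *
print(robot.__dict__ if hasattr(robot,'__dict__') else robot)
o=get_obs();print(o['time'],o['position'],o['tool_rot'],o['ft_force'],o['moment'])
ims=[]
for n in ['scene','side']:
    im,W=cloud(n); cv2.imwrite(f'pics/{n}0.png',im)
    for l in ['cartridge_a','dock','tray','tape','marker','ink_bottle']:
        for r in cut_out(l,n):
            m=r['region']; print(n,l,round(r['confidence'],2),np.round(r['extent']),np.round(np.nanmedian(W[m],0),3), np.round(np.nanpercentile(W[m][:,2],[2,98]),3), np.median(im[m],0))
E
```

```text
{}
0.0 [0.25961965 0.56813652 0.40377497] [ 2.12756291e-01  9.77104699e-01 -1.00131733e-03 -4.05708693e-04] [-0.06015312  0.13538309  0.31192587] [-0.01781974 -0.03741711  0.00960818]
scene cartridge_a 0.94 [298. 204.  22.  29.] [0.618 0.022 0.048] [0.005 0.077] [87.  71.  68.5]
scene cartridge_a 0.73 [299. 270.  23.  40.] [ 0.419 -0.217  0.05 ] [0.004 0.077] [140.  65.  99.]
scene cartridge_a 0.6 [271. 182.  18.  32.] [0.636 0.174 0.046] [0.001 0.078] [101.  86.  84.]
scene dock 0.63 [334. 246.  49.  33.] [ 0.572 -0.17   0.025] [0.001 0.043] [129. 112. 111.]
scene dock 0.21 [363. 215.  35.  25.] [ 0.744 -0.103  0.015] [-0.     0.021] [141.  156.5 168. ]
scene tray 0.67 [372. 305.  74.  55.] [ 0.485 -0.367  0.011] [0.002 0.034] [175. 166. 163.]
scene tape 0.65 [363. 215.  39.  26.] [ 0.742 -0.104  0.015] [0.001 0.021] [141. 156. 168.]
scene marker 0.55 [334. 351.  67.  19.] [ 0.342 -0.407  0.013] [0.    0.017] [166. 146. 141.]
scene ink_bottle 0.81 [326. 178.  17.  43.] [0.753 0.049 0.06 ] [0.004 0.12 ] [163. 153. 150.]
side cartridge_a 0.93 [328. 178.  20.  28.] [0.644 0.173 0.046] [0.004 0.077] [51.  49.  48.5]
side cartridge_a 0.86 [279. 285.  14.  42.] [ 0.425 -0.232  0.069] [0.002 0.078] [168.  47. 112.]
side cartridge_a 0.84 [300. 226.  21.  39.] [ 0.512 -0.037  0.052] [0.004 0.077] [126.  36.  90.]
side cartridge_a 0.65 [331. 208.  23.  29.] [0.618 0.021 0.047] [0.002 0.077] [42.5 36.  37. ]
side dock 0.94 [337. 265.  49.  31.] [ 0.575 -0.171  0.025] [0.003 0.043] [100.  94.  94.]
side tray 0.74 [322. 342.  68.  59.] [ 0.484 -0.366  0.01 ] [0.003 0.036] [100. 103.  98.]
side tape 0.89 [388. 238.  25.  30.] [ 0.722 -0.092  0.016] [0.001 0.02 ] [132. 164. 180.]
side marker 0.56 [255. 372.  47.  47.] [ 0.339 -0.4    0.014] [0.001 0.019] [153. 143. 137.]
side ink_bottle 0.96 [379. 187.  17.  43.] [0.755 0.046 0.059] [0.002 0.118] [158. 161. 161.]
```

```bash
python3 - <<'E'
from h import *
ims={}
Ws=[];L=[]
for n in ['scene','side']:
    im,W=cloud(n); ims[n]=im; Ws.append(W)
    cv2.imwrite(f'pics/{n}_crop.png',cv2.resize(im[140:400,180:460],None,fx=2.1,fy=2.1,interpolation=cv2.INTER_CUBIC))
for nm,c,r,z0,z1 in [('A',(.625,.022),.05,.07,.085),('B',(.645,.173),.05,.07,.085),('P1',(.425,-.225),.05,.07,.085),('P2',(.512,-.037),.05,.07,.085),('dock',(.572,-.17),.085,.03,.05),('docklip',(.572,-.17),.085,.04,.05),('tray',(.485,-.367),.1,.028,.04)]:
    for i,W in enumerate(Ws+[np.concatenate(Ws,0)]):
        m=np.hypot(W[...,0]-c[0],W[...,1]-c[1])<r
        print(nm,i,rect(W,m,z0,z1))
E
```

```text
A 0 (array([622.1,  29.8]), array([29.2, 59.2]), 65.0, 129, array([70.7, 75.5, 78.2]))
A 1 (array([620.7,  27.9]), array([27.1, 60.4]), 63.7, 157, array([71. , 75.1, 77.8]))
A 2 (array([621.6,  29.4]), array([30.5, 60.4]), 62.7, 286, array([70.9, 75.3, 78. ]))
B 0 (array([650.9, 185.6]), array([64.8, 24.1]), 32.3, 92, array([70.7, 75.9, 78.6]))
B 1 (array([647.4, 184.6]), array([62.2, 26.6]), 33.7, 119, array([71.1, 74.8, 77.6]))
B 2 (array([649.4, 185.9]), array([66.8, 26.6]), 33.7, 211, array([70.9, 75.3, 78.2]))
P1 0 (array([ 427.8, -205.9]), array([60.9, 25.5]), 84.2, 215, array([70.8, 75.4, 77.8]))
P1 1 (array([ 427.2, -206.6]), array([62.4, 23.7]), 79.6, 237, array([72. , 75.3, 77.9]))
P1 2 (array([ 427.7, -206.7]), array([62.7, 26. ]), 82.2, 452, array([71.2, 75.3, 77.9]))
P2 0 (array([517.2, -19.9]), array([29.8, 63.5]), 18.6, 153, array([71. , 75.6, 77.8]))
P2 1 (array([514.9, -20.2]), array([25.1, 64.2]), 17.5, 175, array([71.1, 75.1, 77.7]))
P2 2 (array([517. , -19.6]), array([29.9, 64.4]), 18.0, 328, array([70.9, 75.3, 77.8]))
dock 0 (array([ 577.5, -157.9]), array([ 52. , 110.1]), 76.5, 462, array([31. , 37.4, 43.5]))
dock 1 (array([ 576.8, -160.5]), array([ 47.9, 106.5]), 75.7, 509, array([30.9, 37.3, 43.2]))
dock 2 (array([ 577.4, -157.9]), array([ 53.4, 109.7]), 75.8, 971, array([30.9, 37.4, 43.3]))
docklip 0 (array([ 575.4, -159. ]), array([ 46.7, 106.3]), 77.8, 119, array([40.1, 42.1, 44.5]))
docklip 1 (array([ 575.7, -159.3]), array([ 46.2, 105. ]), 77.6, 109, array([40.2, 42.4, 44.8]))
docklip 2 (array([ 575.4, -159. ]), array([ 46.7, 106.3]), 77.7, 228, array([40.2, 42.2, 44.6]))
tray 0 (array([ 483.1, -369.1]), array([101.8, 122.5]), 84.1, 479, array([28.4, 32.1, 34.7]))
tray 1 (array([ 482.9, -368.4]), array([103. , 120.8]), 84.4, 578, array([28.7, 33.5, 36.4]))
tray 2 (array([ 483.3, -368.5]), array([103. , 122.4]), 84.4, 1057, array([28.5, 32.8, 35.9]))
```

View pics/scene_crop.png

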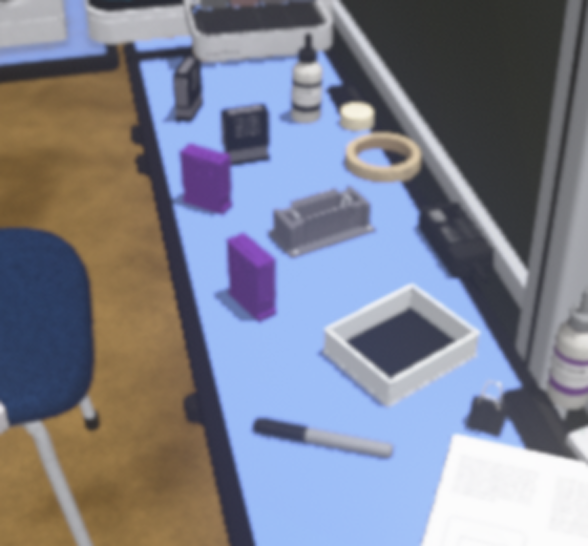

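Candidates in the scene camera: black cartridges at (298,204) and (271,182), which match the description. The purple blocks at (299,270) and (278,224) are look-alikes and not meant. I'm moving over the nearer black one for a close look.

Call:
step_arm(
  rows=[
    [0.033, -0.049, 0, 0, 0, 0],
    [0.033, -0.049, 0, 0, 0, 0],
    [0.033, -0.049, 0, 0, 0, 0],
    [0.033, -0.049, 0, 0, 0, 0],
    [0.033, -0.049, 0, 0, 0, 0],
    [0.033, -0.049, 0, 0, 0, 0],
    [0.033, -0.049, 0, 0, 0, 0],
    [0.033, -0.049, 0, 0, 0, 0],
    [0.033, -0.049, 0, 0, 0, 0],
    [0.033, -0.049, 0, 0, 0, 0],
    [0.032, -0.049, 0, 0, 0, 0],
    [0, 0, 0, 0, 0, 0],
  ],
  jaw=0.087,
)

```text
time: 2.3
position: [0.6241, 0.0253, 0.4047]
tool_rot: [0.215, 0.977, -0.0, 0.002]
ft_force: [-1.2, 1.4, -1.0]
grip_width: 0.0872
grip_force: 0.0
```

```bash
cat >> h.py <<'E'
def refine(ts,name='wrist'):
    im,W=cloud(name)
    for nm,c,r,z0,z1 in ts:
        m=np.hypot(W[...,0]-c[0],W[...,1]-c[1])<r
        print(nm,rect(W,m,z0,z1))
    return im,W
def st():
    o=get_obs(); y=R.from_quat(o['tool_rot']).as_matrix()
    print('t',round(o['time'],2),'p',np.round(o['position'],4),'yaw_y',round(np.degrees(np.arctan2(y[1,1],y[0,1])),1),'z',np.round(y[:,2],3),'F',np.round(o['ft_force'],2),'M',np.round(o['moment'],2),'w',round(o['grip_width'],4),'g',np.round(o['grip_force'],1))
E
python3 - <<'E'
from h import *
print(robot.tip_extent); st()
im,W=refine([('A',(.621,.029),.05,.07,.085),('B',(.648,.185),.05,.07,.085),('P2',(.516,-.02),.05,.07,.085),('dock',(.577,-.158),.085,.03,.05)])
for r in cut_out('cartridge_a','wrist'):
    m=r['region'];print(round(r['confidence'],2),np.round(r['extent']),np.round(np.nanmedian(W[m],0),3),np.median(im[m],0))
cv2.imwrite('pics/w1.png',im)
E
```

```text
0.1822
t 2.3 p [0.6241 0.0253 0.4047] yaw_y 65.1 z [ 0.003 -0.001 -1.   ] F [-1.17  1.36 -1.04] M [0.03 0.03 0.03] w 0.0872 g 0.0
A (array([622. ,  31.7]), array([25. , 60.4]), 64.7, 1952, array([73.1, 75.6, 76.9]))
B (array([648.3, 186.8]), array([60.8, 24.8]), 33.5, 2222, array([72.8, 75.3, 76.7]))
P2 (array([516.4, -17.4]), array([24.6, 61. ]), 17.1, 2403, array([73.1, 75.2, 76.6]))
dock (array([ 577.2, -157.3]), array([ 46.3, 108.9]), 75.5, 3206, array([31.3, 37.6, 43.5]))
0.85 [225. 127.  81.  78.] [ 0.518 -0.013  0.075] [191.  56. 124.]
0.79 [498. 170. 102.  66.] [0.642 0.18  0.075] [61.  54.  50.5]
0.73 [ 32. 125.  60.  44.] [ 0.437 -0.175  0.034] [83.5 23.  54. ]
0.57 [330. 218.  29.  79.] [0.617 0.034 0.075] [69. 61. 55.]
```

View pics/w1.png

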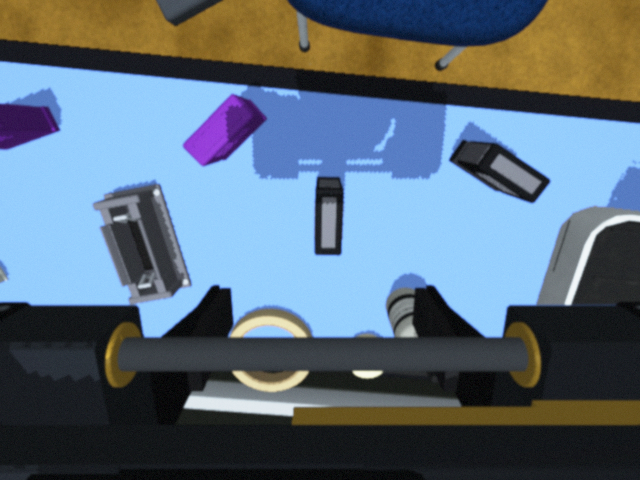

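Close view: black A at (330,216) is directly under the tool, black B is at (500,170), and the purple ones are at (225,127) and (25,125). Black confirmed, so I'm descending on A.

Call:
step_arm(
  rows=[
    [0, 0.002, -0.04, 0, 0, 0],
    [0, 0, -0.04, 0, 0, 0],
    [0, 0, 0, 0, 0, 0],
    [0, 0, 0, 0, 0, 0],
  ],
)

```text
time: 2.9
position: [0.622, 0.0324, 0.3261]
tool_rot: [0.212, 0.977, 0.0, 0.001]
ft_force: [0.0, 0.0, 0.1]
grip_width: 0.0869
grip_force: 0.0
```

```bash
python3 - <<'E'
from h import *
st()
im,W=refine([('A',(.621,.029),.05,.07,.085),('P2',(.516,-.02),.05,.07,.085),('dock',(.577,-.158),.085,.03,.05)])
E
```

```text
t 2.9 p [0.622  0.0324 0.3261] yaw_y 65.5 z [ 0.002 -0.    -1.   ] F [0.05 0.01 0.08] M [-0.02 -0.02  0.03] w 0.0869 g 0.0
A (array([621.8,  31.7]), array([25. , 60.5]), 64.6, 3192, array([73.3, 75.5, 76.8]))
P2 (array([516.5, -16.9]), array([24.8, 60.2]), 17.1, 4270, array([73. , 75.3, 76.6]))
dock (array([ 559.6, -154.5]), array([47. , 74.7]), 73.3, 3440, array([31.2, 37.5, 43.5]))
```

Call:
step_arm(
  rows=[
    [0, -0.0005, -0.04, 0, 0, -0.8],
    [0, 0, -0.04, 0, 0, 0],
    [0, 0, -0.02, 0, 0, 0],
    [0, 0, -0.004, 0, 0, 0],
    [0, 0, 0, 0, 0, 0],
  ],
)

```text
time: 3.58
position: [0.6225, 0.0309, 0.222]
tool_rot: [0.22, 0.976, 0.0, 0.001]
ft_force: [0.7, -0.3, -0.2]
grip_width: 0.0871
grip_force: 0.0
```

Call:
step_arm(
  rows=[
    [0, 0, 0, 0, 0, 0],
    [0, 0, 0, 0, 0, 0],
    [0, 0, 0, 0, 0, 0],
    [0, 0, 0, 0, 0, 0],
    [0, 0, 0, 0, 0, 0],
    [0, 0, 0, 0, 0, 0],
    [0, 0, 0, 0, 0, 0],
  ],
  jaw=0.0,
  squeeze=35,
)

```text
time: 4.45
position: [0.6218, 0.0309, 0.2207]
tool_rot: [0.22, 0.976, 0.0, -0.0]
ft_force: [0.0, 0.2, 0.3]
grip_width: 0.0248
grip_force: 0.2
```

```bash
python3 -c "
from h import *
st()"
```

```text
t 4.45 p [0.6218 0.0309 0.2207] yaw_y 64.6 z [-0.  0. -1.] F [0.02 0.15 0.31] M [-0.   -0.   -0.04] w 0.0248 g 0.2
```

Call:
step_arm(
  rows=[
    [0, 0, 0, 0, 0, 0],
    [0, 0, 0, 0, 0, 0],
    [0, 0, 0, 0, 0, 0],
    [0, 0, 0.007, 0, 0, 0],
    [0, 0, 0.008, 0, 0, 0],
    [0, 0, 0, 0, 0, 0],
    [0, 0, 0, 0, 0, 0],
    [0, 0, 0, 0, 0, 0],
    [0, 0, 0, 0, 0, 0],
    [0, 0, 0, 0, 0, 0],
  ],
)

```text
time: 5.7
position: [0.6218, 0.0309, 0.2356]
tool_rot: [0.22, 0.976, -0.0, -0.0]
ft_force: [-0.3, 0.5, -1.0]
grip_width: 0.0235
grip_force: 35.1
```

```bash
python3 -c "
from h import *
st()"
```

```text
t 5.7 p [0.6218 0.0309 0.2356] yaw_y 64.6 z [-0.  0. -1.] F [-0.31  0.54 -0.98] M [ 0.04  0.01 -0.07] w 0.0235 g 35.1
```

Call:
step_arm(
  rows=[
    [0, 0, 0, 0, 0, 0],
    [0, 0, 0, 0, 0, 0],
    [0, 0, 0, 0, 0, 0],
    [0, 0, 0, 0, 0, 0],
  ],
)

```text
time: 6.2
position: [0.6218, 0.0309, 0.2358]
tool_rot: [0.22, 0.976, -0.0, 0.0]
ft_force: [-0.2, 0.9, -0.9]
grip_width: 0.0238
grip_force: 35.1
```

```bash
python3 -c "
from h import *
st()
im,W=refine([('A',(.621,.029),.05,.07,.1),('B',(.648,.187),.05,.07,.085),('P2',(.516,-.02),.05,.07,.085)])"
```

```text
t 6.2 p [0.6218 0.0309 0.2358] yaw_y 64.6 z [ 0. -0. -1.] F [-0.17  0.87 -0.88] M [ 0.05  0.   -0.01] w 0.0238 g 35.1
A (array([618.4,  29.4]), array([45. , 60.8]), 47.7, 8735, array([75.3, 90.4, 92.9]))
B (array([630.3, 163.1]), array([ 4.7, 11.4]), 79.5, 152, array([70.1, 71.4, 74.2]))
P2 (array([516.8, -17.1]), array([24.9, 61.3]), 17.0, 11499, array([72.4, 75.3, 76.6]))
```

Lifting A gave about 1 N, so it is the light, spent cartridge and goes to the tray.

Call:
step_arm(
  rows=[
    [0, 0, 0.05, 0, 0, 0],
    [0, 0, 0.05, 0, 0, 0],
    [-0.0139, -0.04, 0, 0, 0, 2],
    [-0.0139, -0.04, 0, 0, 0, 2],
    [-0.0139, -0.04, 0, 0, 0, 2],
    [-0.0139, -0.04, 0, 0, 0, 2],
    [-0.0139, -0.04, 0, 0, 0, 2],
    [-0.0139, -0.04, 0, 0, 0, 2],
    [-0.0139, -0.04, 0, 0, 0, 2],
    [-0.0139, -0.04, 0, 0, 0, 2],
    [-0.0139, -0.04, 0, 0, 0, 2],
    [-0.0139, -0.04, 0, 0, 0, 2],
  ],
)

```text
time: 7.75
position: [0.4822, -0.3703, 0.3358]
tool_rot: [0.046, 0.999, 0.0, 0.0]
ft_force: [0.5, -0.0, -0.9]
grip_width: 0.0236
grip_force: 35.1
```

Call:
step_arm(
  rows=[
    [0, 0, 0, 0, 0, 0],
    [0, 0, -0.03, 0, 0, 0],
    [0, 0, -0.03, 0, 0, 0],
    [0, 0, -0.02, 0, 0, 0],
    [0, 0, 0, 0, 0, 0],
    [0, 0, 0, 0, 0, 0],
    [0, 0, 0, 0, 0, 0],
    [0, 0, 0, 0, 0, 0],
  ],
)

```text
time: 8.75
position: [0.483, -0.3692, 0.2567]
tool_rot: [0.047, 0.999, -0.001, 0.001]
ft_force: [-0.3, 0.4, -0.2]
grip_width: 0.0236
grip_force: 35.1
```

```bash
python3 - <<'E'
from h import *
st()
im,W=refine([('tray',(.483,-.3685),.1,.028,.04),('P1',(.428,-.207),.05,.07,.085),('dock',(.577,-.158),.085,.03,.05)])
cv2.imwrite('pics/w2.png',im)
E
```

```text
t 8.75 p [ 0.483  -0.3692  0.2567] yaw_y 84.6 z [ 0.001 -0.001 -1.   ] F [-0.34  0.37 -0.19] M [-0.02  0.02  0.  ] w 0.0236 g 35.1
tray (array([ 464. , -365.7]), array([100.2,  81. ]), 84.1, 3724, array([29.5, 33.1, 34.4]))
P1 (array([ 425.3, -232.4]), array([24.8,  8.7]), 6.8, 1035, array([70.4, 73.8, 75.7]))
dock None
```

View pics/w2.png

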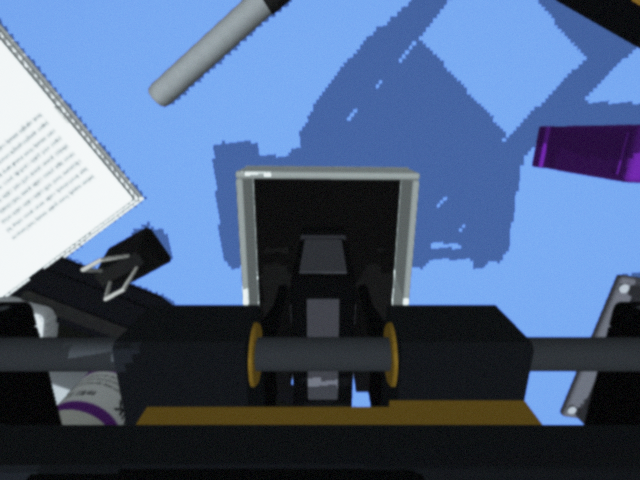

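The picture shows the cartridge upright between the fingers near (323,300), inside the tray outline of columns 240–415. Its underside is 28 mm above the tray floor, so I'm lowering gently.

Call:
step_arm(
  rows=[
    [0, 0, -0.012, 0, 0, 0],
    [0, 0, -0.01, 0, 0, 0],
    [0, 0, -0.004, 0, 0, 0],
    [0, 0, -0.001, 0, 0, 0],
    [0, 0, -0.001, 0, 0, 0],
    [0, 0, 0, 0, 0, 0],
    [0, 0, 0, 0, 0, 0],
    [0, 0, 0, 0, 0, 0],
  ],
)

```text
time: 9.8
position: [0.4829, -0.3692, 0.228]
tool_rot: [0.047, 0.999, -0.0, 0.0]
ft_force: [-1.2, 0.4, 1.6]
grip_width: 0.0242
grip_force: 35.1
```

```bash
python3 -c "
from h import *
st()"
```

```text
t 9.8 p [ 0.4829 -0.3692  0.228 ] yaw_y 84.6 z [ 0. -0. -1.] F [-1.24  0.44  1.58] M [0.17 0.18 0.02] w 0.0242 g 35.1
```

Call:
step_arm(
  rows=[
    [0, 0, 0, 0, 0, 0],
    [0, 0, 0, 0, 0, 0],
    [0, 0, 0, 0, 0, 0],
    [0, 0, 0, 0, 0, 0],
    [0, 0, 0.02, 0, 0, 0],
    [0, 0, 0.04, 0, 0, 0],
    [0, 0, 0.06, 0, 0, 0],
    [0, 0, 0.03, 0, 0, 0],
    [0, 0, 0, 0, 0, 0],
    [0, 0, 0, 0, 0, 0],
  ],
  jaw=0.06,
)

```text
time: 11.05
position: [0.4824, -0.3687, 0.3767]
tool_rot: [0.047, 0.999, 0.001, -0.001]
ft_force: [0.2, -0.0, -0.4]
grip_width: 0.0602
grip_force: 0.0
```

```bash
python3 - <<'E'
from h import *
st()
im,W=refine([('A',(.483,-.369),.05,.072,.1),('tray',(.483,-.3685),.1,.028,.04),('dock',(.577,-.158),.085,.03,.05),('lip',(.577,-.158),.085,.04,.05)])
E
```

```text
t 11.05 p [ 0.4824 -0.3687  0.3767] yaw_y 84.6 z [-0.001  0.002 -1.   ] F [ 0.24 -0.01 -0.41] M [ 0.01  0.03 -0.  ] w 0.0602 g 0.0
A (array([ 482.4, -369.5]), array([24.7, 60. ]), 85.3, 2409, array([80.2, 83.3, 84.6]))
tray (array([ 484. , -367.9]), array([100.2, 121.2]), 84.0, 2485, array([29.5, 33. , 34.5]))
dock (array([ 553.8, -151.2]), array([47.5, 61.1]), 79.6, 2020, array([31.1, 37.8, 43.4]))
lip (array([ 554.1, -152.7]), array([42.6, 56.6]), 76.1, 439, array([40.2, 42.5, 44.2]))
```

Cartridge A is upright in the tray with its top at 83 mm. Next I measure the dock from above on the way to B.

Call:
step_arm(
  rows=[
    [0.019, 0.042, 0.005, 0, 0, -1.6],
    [0.019, 0.042, 0.005, 0, 0, -1.6],
    [0.019, 0.042, 0.005, 0, 0, -1.6],
    [0.019, 0.042, 0.005, 0, 0, -1.6],
    [0.019, 0.042, 0.005, 0, 0, -1.6],
    [0, 0, 0, 0, 0, 0],
    [0, 0, 0, 0, 0, 0],
    [0, 0, 0, 0, 0, 0],
    [0, 0, 0, 0, 0, 0],
  ],
  jaw=0.087,
)

```text
time: 12.22
position: [0.5774, -0.1603, 0.4024]
tool_rot: [0.117, 0.993, 0.0, -0.0]
ft_force: [-0.2, -0.5, -0.2]
grip_width: 0.087
grip_force: 0.0
```

```bash
python3 - <<'E'
from h import *
st()
im,W=refine([('dock',(.577,-.158),.085,.03,.05),('lip',(.577,-.158),.085,.0405,.05),('mid',(.577,-.158),.085,.035,.0395)])
c=np.array([.576,-.158]); a=np.radians(-13); ex=np.array([np.cos(a),np.sin(a)]); ey=np.array([-ex[1],ex[0]])
u=(W[...,:2]-c)@ex*1000; v=(W[...,:2]-c)@ey*1000; z=W[...,2]*1000
# top-view height map, 1 mm/px
H=np.full((90,140),np.nan)
ok=np.isfinite(u)&(abs(u)<69)&(abs(v)<44)&(z<60)
np.fmax.at(H,((44-v[ok]).astype(int),(u[ok]+70).astype(int)),z[ok])
g=np.nan_to_num(np.clip(H*5,0,255)).astype(np.uint8)
cv2.imwrite('pics/h.png',cv2.resize(g,None,fx=5,fy=5,interpolation=cv2.INTER_NEAREST))
cv2.imwrite('pics/w3.png',im)
E
```

```text
t 12.22 p [ 0.5774 -0.1603  0.4024] yaw_y 76.5 z [-0.001  0.    -1.   ] F [-0.23 -0.51 -0.2 ] M [-0.05  0.02 -0.01] w 0.087 g 0.0
dock (array([ 577.6, -158.2]), array([ 45.7, 108.1]), 75.5, 2743, array([34.8, 38.4, 43.7]))
lip (array([ 570.1, -156.2]), array([41.4, 89.5]), 75.6, 700, array([40.8, 42.8, 44.5]))
mid (array([ 577.6, -158.2]), array([ 45.7, 108.1]), 75.5, 1696, array([36.1, 37.8, 39.2]))
```

View pics/h.png

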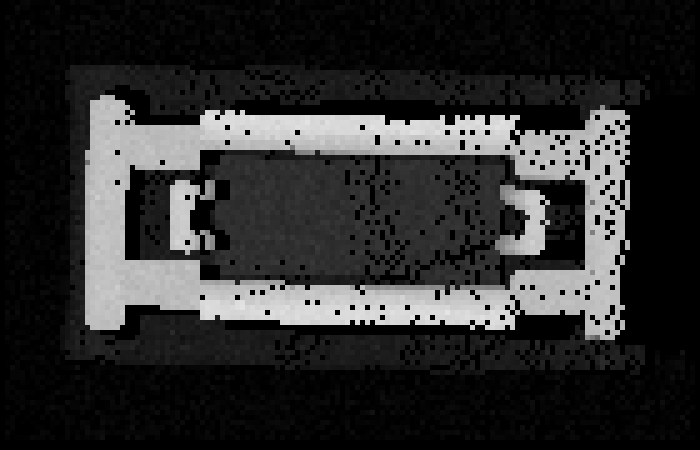

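View pics/w3.png

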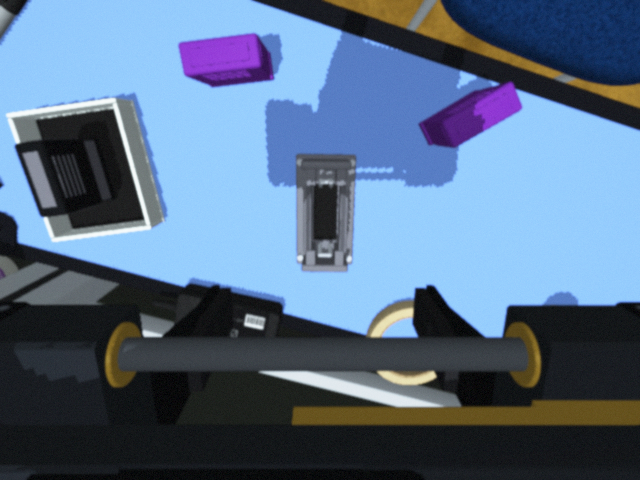

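The dock sits at (325,213) in the picture. The height map gives the pocket centre as about (0.5776,-0.158), with its long axis at -14.5°. Now to cartridge B.

Call:
step_arm(
  rows=[
    [0.0088, 0.0434, 0, 0, 0, 5.9],
    [0.0088, 0.0434, 0, 0, 0, 5.9],
    [0.0088, 0.0434, 0, 0, 0, 5.9],
    [0.0088, 0.0434, 0, 0, 0, 5.9],
    [0.0088, 0.0434, 0, 0, 0, 5.9],
    [0.0088, 0.0434, -0.02, 0, 0, 5.9],
    [0.0088, 0.0434, -0.03, 0, 0, 5.9],
    [0.009, 0.0434, -0.03, 0, 0, 5.7],
    [0, 0, 0, 0, 0, 0],
    [0, 0, 0, 0, 0, 0],
    [0, 0, 0, 0, 0, 0],
  ],
)

```text
time: 13.65
position: [0.6489, 0.1867, 0.324]
tool_rot: [-0.288, 0.958, -0.0, 0.001]
ft_force: [-0.9, -0.0, 0.8]
grip_width: 0.0866
grip_force: 0.0
```

```bash
python3 - <<'E'
from h import *
st(); refine([('B',(.648,.187),.05,.07,.085)])
E
```

```text
t 13.65 p [0.6489 0.1867 0.324 ] yaw_y 123.5 z [ 0.002 -0.    -1.   ] F [-0.86 -0.04  0.78] M [ 0.11 -0.   -0.02] w 0.0866 g 0.0
B (array([649.2, 187.2]), array([60.3, 24.5]), 34.3, 3231, array([73.4, 75.5, 76.7]))
```

Call:
step_arm(
  rows=[
    [0.0005, 0.0005, -0.04, 0, 0, 0.8],
    [0, 0, -0.04, 0, 0, 0],
    [0, 0, -0.02, 0, 0, 0],
    [0, 0, -0.002, 0, 0, 0],
    [0, 0, 0, 0, 0, 0],
    [0, 0, 0, 0, 0, 0],
  ],
)

```text
time: 14.45
position: [0.6497, 0.1887, 0.2226]
tool_rot: [-0.296, 0.955, -0.0, 0.002]
ft_force: [0.5, -0.6, -0.0]
grip_width: 0.0868
grip_force: 0.0
```

Call:
step_arm(
  rows=[
    [0, 0, 0, 0, 0, 0],
    [0, 0, 0, 0, 0, 0],
    [0, 0, 0, 0, 0, 0],
    [0, 0, 0, 0, 0, 0],
    [0, 0, 0, 0, 0, 0],
    [0, 0, 0, 0, 0, 0],
    [0, 0, 0, 0, 0, 0],
    [0, 0, 0, 0, 0, 0],
    [0, 0, 0, 0, 0, 0],
    [0, 0, 0, 0, 0, 0],
  ],
  jaw=0.0,
  squeeze=45,
)

```text
time: 15.7
position: [0.649, 0.1885, 0.2207]
tool_rot: [-0.296, 0.955, -0.0, 0.0]
ft_force: [-0.4, -0.1, -0.1]
grip_width: 0.0236
grip_force: 45.0
```

Call:
step_arm(
  rows=[
    [0, 0, 0, 0, 0, 0],
    [0, 0, 0.007, 0, 0, 0],
    [0, 0, 0.008, 0, 0, 0],
    [0, 0, 0, 0, 0, 0],
    [0, 0, 0, 0, 0, 0],
    [0, 0, 0, 0, 0, 0],
    [0, 0, 0, 0, 0, 0],
    [0, 0, 0, 0, 0, 0],
    [0, 0, 0, 0, 0, 0],
    [0, 0, 0, 0, 0, 0],
    [0, 0, 0, 0, 0, 0],
  ],
)

```text
time: 17.08
position: [0.6489, 0.1886, 0.2357]
tool_rot: [-0.296, 0.955, 0.0, -0.0]
ft_force: [0.5, -0.5, -2.7]
grip_width: 0.0237
grip_force: 45.0
```

```bash
python3 - <<'E'
from h import *
st()
E
```

```text
t 17.07 p [0.6489 0.1886 0.2357] yaw_y 124.4 z [-0.  0. -1.] F [ 0.51 -0.53 -2.74] M [ 0.09  0.09 -0.01] w 0.0237 g 45.0
```

B weighs 2.7 N, so it is the full one. Carrying it over the dock.

Call:
step_arm(
  rows=[
    [0, 0, 0.04, 0, 0, 0],
    [0, 0, 0.05, 0, 0, 0],
    [-0.0079, -0.0385, 0, 0, 0, -5.4],
    [-0.0079, -0.0385, 0, 0, 0, -5.4],
    [-0.0079, -0.0385, 0, 0, 0, -5.4],
    [-0.0079, -0.0385, 0, 0, 0, -5.4],
    [-0.0079, -0.0385, 0, 0, 0, -5.4],
    [-0.0079, -0.0385, 0, 0, 0, -5.4],
    [-0.0079, -0.0385, 0, 0, 0, -5.4],
    [-0.0079, -0.0385, 0, 0, 0, -5.4],
    [-0.0078, -0.0387, 0, 0, 0, -5.7],
  ],
)

```text
time: 18.45
position: [0.5775, -0.1593, 0.326]
tool_rot: [0.128, 0.992, -0.0, 0.0]
ft_force: [0.4, -0.3, -2.7]
grip_width: 0.0232
grip_force: 45.1
```

Call:
step_arm(
  rows=[
    [0, 0, 0, 0, 0, 0],
    [0, 0, 0, 0, 0, 0],
    [0, 0, 0, 0, 0, 0],
    [0, 0, 0, 0, 0, 0],
  ],
)

```text
time: 18.95
position: [0.5781, -0.157, 0.3258]
tool_rot: [0.125, 0.992, 0.0, -0.0]
ft_force: [-0.4, -0.7, -3.0]
grip_width: 0.0236
grip_force: 45.1
```

```bash
python3 - <<'E'
from h import *
st(); im,W=cloud('wrist')
c=np.array([.5775,-.158]); a=np.radians(-14.5); ex=np.array([np.cos(a),np.sin(a)]); ey=np.array([-ex[1],ex[0]])
u=(W[...,:2]-c)@ex*1000; v=(W[...,:2]-c)@ey*1000; z=W[...,2]*1000
bx=(abs(u)<70)&(abs(v)<45)
for z0,z1 in [(36,39.5),(120,182),(182,190),(184,194)]:
    m=bx&(z>z0)&(z<z1)&((abs(v)<14)|(z<60))
    if m.sum()>5: print(z0,z1,m.sum(),'u',np.percentile(u[m],[1,10,50,90,99]).round(1),'v',np.percentile(v[m],[1,50,99]).round(1),'z',np.percentile(z[m],[1,50,99]).round(1))
cv2.imwrite('pics/w4.png',im)
for n in ['scene','side']:
    im,W=cloud(n)
    q=W.reshape(-1,3); q=q[np.isfinite(q[:,0])]
    uu=(q[:,:2]-c)@ex*1000; vv=(q[:,:2]-c)@ey*1000; zz=q[:,2]*1000
    for z0,z1 in [(30,46),(100,135)]:
        k=(abs(uu)<70)&(abs(vv)<40)&(zz>z0)&(zz<z1)
        if k.sum()>5: print(n,z0,k.sum(),'u',np.percentile(uu[k],[1,5,50,95,99]).round(1),'v',np.percentile(vv[k],[1,50,99]).round(1),'z',np.percentile(zz[k],[1,99]).round(1))
E
```

```text
t 18.95 p [ 0.5781 -0.157   0.3258] yaw_y 75.6 z [-0.  0. -1.] F [-0.43 -0.73 -3.03] M [0.07 0.01 0.02] w 0.0236 g 45.1
36 39.5 1345 u [-53.6 -52.3 -46.5 -29.4 -13.6] v [-22.3  -0.3  21.4] z [36.2 37.9 39.4]
120 182 8066 u [-30.8 -30.5 -18.4  19.1  25.6] v [-13.    0.6  12.7] z [132.6 180.2 181.9]
182 190 242 u [-23.  -17.2  -9.2  14.5  20.1] v [-13.9  -0.3  13.8] z [182.  182.5 189.8]
184 194 345 u [-9.9 -9.2  5.1  8.7  9.8] v [-14.  -11.5  13.9] z [184.3 191.9 193.4]
scene 30 457 u [-53.7 -52.2  -1.1  49.5  53.4] v [-24.8   0.6  20.3] z [30.2 44.9]
scene 100 281 u [-29.8 -28.9  -6.1  24.6  28.8] v [-14.8 -10.8  11.4] z [105.3 134.4]
side 30 499 u [-53.2 -50.8  -0.2  48.6  51.5] v [-24.7   1.2  19.5] z [30.3 44.6]
side 100 273 u [-30.3 -28.1  -1.7  25.2  27.8] v [-15.6 -12.4  -2.4] z [105.4 134.7]
```

View pics/w4.png

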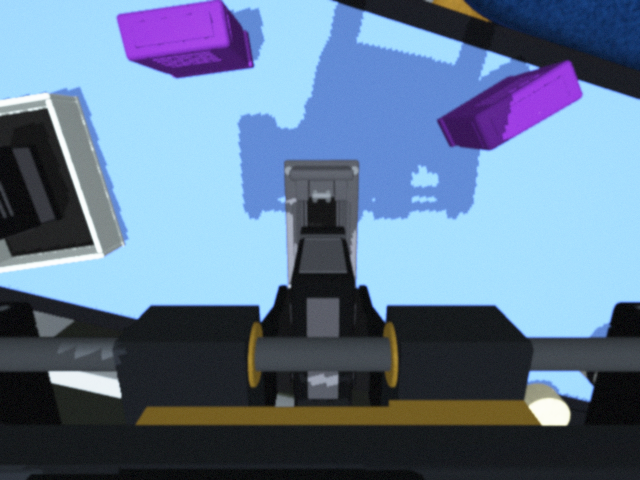

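The picture shows the held cartridge at about (323,290), directly behind the dock's near end at (322,200). One more precise lateral check before insertion.

```bash
python3 - <<'E'
from h import *
st()
c=np.array([.5775,-.158]); a=np.radians(-14.5); ex=np.array([np.cos(a),np.sin(a)]); ey=np.array([-ex[1],ex[0]])
for n in ['wrist','wrist','scene','side']:
    im,W=cloud(n)
    u=(W[...,:2]-c)@ex*1000; v=(W[...,:2]-c)@ey*1000; z=W[...,2]*1000
    def sh(nm,m):
        if m.sum()>15: print(n,nm,m.sum(),'u',np.percentile(u[m],[1,5,50,95,99]).round(1),'v',np.percentile(v[m],[1,5,50,95,99]).round(1),'z',np.percentile(z[m],[1,50,99]).round(1))
    sh('endface',(u<-13)&(u>-36)&(abs(v)<30)&(z>105)&(z<172))
    sh('top',(u<-13)&(u>-36)&(abs(v)<30)&(z>176)&(z<186))
    for k in (-50,-40,-25):sh('dock%d'%k,(abs(u-k)<4)&(abs(v)<35)&(z>35.5)&(z<46))
    sh('lipin+',(abs(u+25)<6)&(v>0)&(v<30)&(z>40)&(z<46)); sh('lipin-',(abs(u+25)<6)&(v<0)&(v>-30)&(z>40)&(z<46))
E
```

```text
t 19.1 p [ 0.5781 -0.1574  0.3258] yaw_y 75.6 z [-0.  0. -1.] F [-0.23 -0.04 -3.79] M [-0.   -0.    0.04] w 0.0236 g 45.1
wrist endface 2102 u [-30.8 -30.7 -30.2 -27.3 -27.1] v [-11.1 -10.1   0.2  10.8  11.9] z [107.2 148.2 171.6]
wrist top 2964 u [-30.2 -29.7 -22.4 -14.  -13.2] v [-11.2 -10.1   0.2  10.9  12. ] z [176.4 180.4 182.1]
wrist dock-50 703 u [-53.6 -53.5 -50.1 -46.5 -46.3] v [-22.6 -20.6   0.   19.9  22. ] z [36.  38.3 39.9]
wrist dock-40 324 u [-43.7 -43.5 -39.3 -36.2 -36.1] v [-18.7 -17.3   1.1  17.3  18.1] z [35.8 37.5 41. ]
wrist dock-25 235 u [-28.9 -28.6 -25.1 -21.5 -21.1] v [-20.9 -20.1 -13.8  19.5  20.1] z [35.6 41.5 44.6]
wrist lipin+ 114 u [-30.8 -30.4 -25.1 -19.7 -19.2] v [15.4 15.9 18.  20.1 20.3] z [40.1 42.7 44.7]
wrist lipin- 117 u [-30.9 -30.4 -25.3 -19.7 -19.1] v [-21.  -20.8 -18.6 -16.6 -15.9] z [40.1 42.7 44.6]
wrist endface 2096 u [-30.8 -30.6 -30.1 -27.3 -27. ] v [-11.3 -10.2   0.1  10.7  11.7] z [107.  148.2 171.5]
wrist top 2973 u [-30.1 -29.7 -22.3 -14.  -13.2] v [-11.4 -10.3   0.1  10.7  11.8] z [176.4 180.4 182.1]
wrist dock-50 713 u [-54.  -53.5
[... 621 characters left out ...]
 -22.5 -13.6 -13.4] v [-15.1 -13.3  -5.1   6.9   8.7] z [176.2 180.8 183. ]
scene dock-50 39 u [-53.8 -53.4 -50.8 -47.1 -46.9] v [-24.8 -23.5  -4.7  19.6  20.8] z [35.9 38.8 41.7]
scene dock-40 22 u [-43.7 -43.3 -40.1 -36.8 -36.8] v [-21.9 -20.6  -2.6  16.1  16.3] z [35.8 37.7 41. ]
scene dock-25 22 u [-28.9 -28.7 -24.5 -21.8 -21.3] v [-22.  -21.3  11.3  17.   18.6] z [35.6 38.  44.5]
side endface 134 u [-30.4 -30.3 -21.8 -14.8 -13.1] v [-16.3 -15.8 -12.7  -9.3  -2. ] z [106.5 130.4 155.7]
side dock-50 47 u [-53.3 -53.3 -50.8 -46.2 -46.2] v [-27.2 -24.1  -5.4  17.3  19.1] z [35.8 37.7 41.5]
side dock-40 27 u [-43.9 -43.9 -39.2 -36.8 -36.7] v [-20.5 -19.2  -6.7  13.9  14.5] z [35.6 38.  41.2]
```

Call:
step_arm(
  rows=[
    [0.0003, -0.0006, -0.03, 0, 0, 0],
    [0, 0, -0.025, 0, 0, 0],
    [0, 0, -0.005, 0, 0, 0],
    [0, 0, -0.005, 0, 0, 0],
    [0, 0, -0.004, 0, 0, 0],
    [0, 0, -0.004, 0, 0, 0],
    [0, 0, 0, 0, 0, 0],
    [0, 0, 0, 0, 0, 0],
  ],
)

```text
time: 20.3
position: [0.5783, -0.1587, 0.253]
tool_rot: [0.126, 0.992, -0.0, 0.0]
ft_force: [0.1, 0.6, -2.4]
grip_width: 0.0238
grip_force: 45.1
```

```bash
python3 -c "
from h import *
st()"
```

```text
t 20.3 p [ 0.5783 -0.1587  0.253 ] yaw_y 75.5 z [ 0. -0. -1.] F [ 0.12  0.62 -2.42] M [ 0.07  0.1  -0.05] w 0.0238 g 45.1
```

Call:
step_arm(
  rows=[
    [0, 0, -0.003, 0, 0, 0],
    [0, 0, -0.003, 0, 0, 0],
    [0, 0, -0.002, 0, 0, 0],
    [0, 0, 0, 0, 0, 0],
    [0, 0, 0, 0, 0, 0],
  ],
)

```text
time: 20.92
position: [0.5781, -0.1587, 0.244]
tool_rot: [0.126, 0.992, 0.0, -0.0]
ft_force: [-0.6, -0.5, -5.0]
grip_width: 0.0239
grip_force: 45.0
```

Call:
step_arm(
  rows=[
    [0, 0, -0.0015, 0, 0, 0],
    [0, 0, -0.0015, 0, 0, 0],
    [0, 0, 0, 0, 0, 0],
    [0, 0, 0, 0, 0, 0],
  ],
)

```text
time: 21.42
position: [0.5782, -0.1587, 0.2416]
tool_rot: [0.126, 0.992, -0.0, -0.0]
ft_force: [-1.1, 0.5, -2.7]
grip_width: 0.0237
grip_force: 45.1
```

Call:
step_arm(
  rows=[
    [0, 0, -0.0015, 0, 0, 0],
    [0, 0, -0.0015, 0, 0, 0],
    [0, 0, 0, 0, 0, 0],
    [0, 0, 0, 0, 0, 0],
  ],
)

```text
time: 21.92
position: [0.5781, -0.1586, 0.2384]
tool_rot: [0.126, 0.992, 0.0, -0.0]
ft_force: [-0.4, 1.0, -2.2]
grip_width: 0.0234
grip_force: 45.1
```

Call:
step_arm(
  rows=[
    [0, 0, -0.0015, 0, 0, 0],
    [0, 0, -0.0015, 0, 0, 0],
    [0, 0, 0, 0, 0, 0],
    [0, 0, 0, 0, 0, 0],
  ],
)

```text
time: 22.42
position: [0.578, -0.1586, 0.2353]
tool_rot: [0.126, 0.992, 0.0, -0.0]
ft_force: [0.7, 0.4, -3.9]
grip_width: 0.024
grip_force: 45.0
```

```bash
python3 - <<'E'
from h import *
st()
c=np.array([.5775,-.158]); a=np.radians(-14.5); ex=np.array([np.cos(a),np.sin(a)]); ey=np.array([-ex[1],ex[0]])
im,W=cloud('wrist')
u=(W[...,:2]-c)@ex*1000; v=(W[...,:2]-c)@ey*1000; z=W[...,2]*1000
m=(u<-13)&(u>-36)&(abs(v)<9)&(z>60); print(m.sum(),np.percentile(z[m],[2,50,90,95,98,99.5]).round(1),np.percentile(u[m],[1,5]))
cv2.imwrite('pics/w5.png',im)
E
```

```text
t 22.43 p [ 0.578  -0.1586  0.2353] yaw_y 75.5 z [-0.001  0.    -1.   ] F [ 0.69  0.37 -3.86] M [-0.06  0.09 -0.05] w 0.024 g 45.0
13012 [ 68.4 149.9 164.4 166.3 167.  167.6] [-32.81564726 -32.14944525]
```

View pics/w5.png

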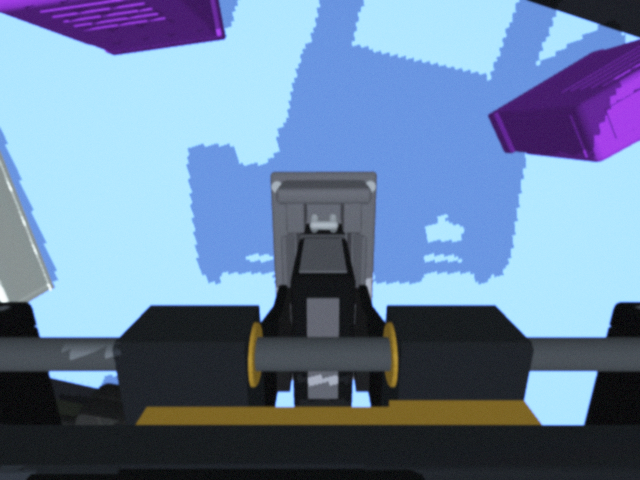

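The cartridge is in the pocket, with its body at (323,260) and the clip wire at (323,222). It needs about 4.6 mm more to reach the floor.

Call:
step_arm(
  rows=[
    [0, 0, -0.0015, 0, 0, 0],
    [0, 0, -0.0015, 0, 0, 0],
    [0, 0, 0, 0, 0, 0],
    [0, 0, 0, 0, 0, 0],
  ],
)

```text
time: 22.98
position: [0.578, -0.1586, 0.2325]
tool_rot: [0.126, 0.992, 0.0, -0.0]
ft_force: [-0.8, -0.7, -4.6]
grip_width: 0.0237
grip_force: 45.0
```

Call:
step_arm(
  rows=[
    [0, 0, -0.001, 0, 0, 0],
    [0, 0, -0.001, 0, 0, 0],
    [0, 0, 0, 0, 0, 0],
    [0, 0, 0, 0, 0, 0],
  ],
)

```text
time: 23.48
position: [0.5782, -0.1587, 0.2307]
tool_rot: [0.126, 0.992, 0.0, -0.0]
ft_force: [-2.1, -0.4, -3.7]
grip_width: 0.0234
grip_force: 45.1
```

```bash
python3 - <<'E'
from h import *
st()
c=np.array([.5775,-.158]); a=np.radians(-14.5); ex=np.array([np.cos(a),np.sin(a)]); ey=np.array([-ex[1],ex[0]])
for n in ['wrist','scene','side']:
    im,W=cloud(n)
    u=(W[...,:2]-c)@ex*1000; v=(W[...,:2]-c)@ey*1000; z=W[...,2]*1000
    m=(u<-13)&(u>-29)&(abs(v)<10)&(z>60)&(z<110);
    if m.sum()>5: print(n,m.sum(),np.percentile(z[m],[2,50,90,95,98,99.5]).round(1))
E
```

```text
t 23.48 p [ 0.5782 -0.1587  0.2307] yaw_y 75.5 z [-0.  0. -1.] F [-2.13 -0.43 -3.71] M [ 0.03  0.24 -0.01] w 0.0234 g 45.1
wrist 2287 [83.2 85.5 86.4 86.6 86.9 87.1]
scene 46 [61.8 84.5 86.9 87.6 88.6 89.4]
```

Call:
step_arm(
  rows=[
    [0, 0, -0.001, 0, 0, 0],
    [0, 0, 0, 0, 0, 0],
    [0, 0, 0, 0, 0, 0],
  ],
)

```text
time: 24.0
position: [0.5782, -0.1587, 0.2299]
tool_rot: [0.126, 0.992, -0.0, 0.0]
ft_force: [-1.6, -0.2, -0.4]
grip_width: 0.024
grip_force: 45.1
```

Call:
step_arm(
  rows=[
    [0, 0, -0.001, 0, 0, 0],
    [0, 0, 0, 0, 0, 0],
    [0, 0, 0, 0, 0, 0],
  ],
)

```text
time: 24.38
position: [0.5782, -0.1586, 0.2291]
tool_rot: [0.126, 0.992, -0.0, 0.0]
ft_force: [-3.4, 1.1, 4.6]
grip_width: 0.0238
grip_force: 45.1
```

Force is rising at the floor, so the cartridge is bottomed. Releasing and retreating.

Call:
step_arm(
  rows=[
    [0, 0, 0, 0, 0, 0],
    [0, 0, 0, 0, 0, 0],
    [0, 0, 0, 0, 0, 0],
    [0, 0, 0, 0, 0, 0],
    [0, 0, 0.02, 0, 0, 0],
    [0, 0, 0.04, 0, 0, 0],
    [0, 0, 0.06, 0, 0, 0],
    [0, 0, 0.05, 0, 0, 0],
    [0, 0, 0, 0, 0, 0],
    [0, 0, 0, 0, 0, 0],
    [0, 0, 0, 0, 0, 0],
    [0, 0, 0, 0, 0, 0],
  ],
  jaw=0.06,
)

```text
time: 25.88
position: [0.578, -0.1586, 0.3971]
tool_rot: [0.126, 0.992, 0.001, -0.002]
ft_force: [0.1, 0.9, -0.1]
grip_width: 0.0599
grip_force: 0.0
```

```bash
python3 - <<'E'
from h import *
st()
im,W=refine([('B',(.578,-.158),.05,.07,.11),('A',(.483,-.369),.05,.07,.1),('dock',(.577,-.158),.085,.035,.0395)])
z=W[...,2]*1000
c=np.array([.5775,-.158]); a=np.radians(-14.5); ex=np.array([np.cos(a),np.sin(a)]); ey=np.array([-ex[1],ex[0]])
u=(W[...,:2]-c)@ex*1000; v=(W[...,:2]-c)@ey*1000
for k in (-25,-15,0,15,25):
    m=(abs(u-k)<4)&(abs(v)<8)&(z>50); print(k,m.sum(),np.percentile(z[m],[10,50,90]).round(1))
cv2.imwrite('pics/w6.png',im)
E
```

```text
t 25.88 p [ 0.578  -0.1586  0.3971] yaw_y 75.5 z [-0.003  0.001 -1.   ] F [ 0.15  0.85 -0.12] M [ 0.01 -0.01  0.  ] w 0.0599 g 0.0
B (array([ 577.1, -158.9]), array([25.1, 59.7]), 75.8, 2184, array([80.2, 84.8, 86.2]))
A (array([ 482.7, -368.2]), array([25.5, 61.1]), 84.1, 3084, array([72.3, 82.6, 84.3]))
dock (array([ 577.1, -157.9]), array([ 45. , 107.1]), 75.5, 1379, array([36.3, 38. , 39.3]))
-25 6990 [302.4 321.1 327.8]
-15 199 [84.4 85.2 86.1]
0 183 [84.2 85.2 86.2]
15 171 [84.3 85.2 86.1]
25 159 [84.1 84.8 85.6]
```

View pics/w6.png

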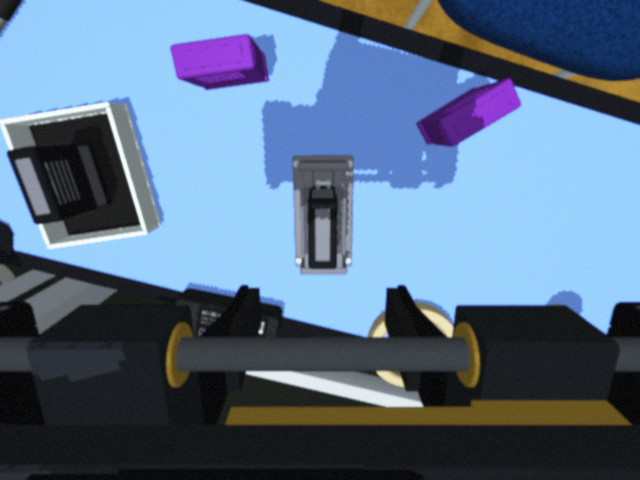

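The full cartridge is level in the dock at (323,225), with its top at 85–86 mm (86 is fully home). The spent one is upright in the tray at (65,180). Handing in.

```bash
python3 -c "
from h import *
st(); print(hand_in())"
```

```text
t 25.93 p [ 0.5781 -0.1587  0.3973] yaw_y 75.5 z [-0.002  0.001 -1.   ] F [0.17 0.25 0.27] M [0.03 0.   0.  ] w 0.0599 g 0.0
the job is handed in; nothing more can be done
None
```

I handed the job in at about 26 s (the verdict was not shown): the full cartridge (`cartridge_b`, or whichever read 2.7 N on lifting) is in the dock with its top at about 85–86 mm (86 is fully home), though I never saw the 8–13 N clip force in the readings, and the spent one (about 1 N) stands upright in the tray.

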